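# Stand the toppled tablet stand up and push it back onto its mark

## Robot

A 6-joint arm with a two-finger parallel gripper is mounted at the origin on the work surface. World frame = base frame: x ahead of the robot, y to its left, z up, the work surface at z = 0. Lengths are in m, angles in degrees, forces in N, time in s.
With the tool pointing down it reaches from about 0.25 to 0.775 m from the base axis. Payload 8.9 kg.
Tool frame: the origin (TCP) lies midway between the tips of the shut fingers; the grasp point (between the pads) lies 19 mm behind it (hold_point_z is the distance from the TCP to the grasp point, in m); z points along the fingers, y is the line along which they close (so a half turn about z gives the same grasp; the last joint's range is limited). The gripper opens to 85 mm and grips with 20 to 120 N. Pads are 22 mm wide; open, the fingers measure 114 mm over their backs; the gripper's body (76 mm by 85 mm) begins 54 mm behind the grasp point. The pads swing forward as they close: fully open they stand 13 mm farther back than shut.
Start: joints at [67.305, 16.656, -8.789, 64.555, 0, 82.019], TCP at [0.133, 0.508, 0.231] pointing down, gripper open.
Joint ranges: [-144.48, 144.48], [-52.06, 99.96], [-74.48, 78.29], [-112.23, 115.85], [-86.99, 84.42], [-180, 180]. Speed limits (degrees/s): [127.2, 127.2, 159.86, 180, 180, 180].

## Interface

Orientations are given as [roll, pitch, yaw] about the fixed x, y, z axes, in that order (R = Rz(yaw) Ry(pitch) Rx(roll)).
In Python, from bench import * gives the robot as it stands. The module is installed in compiled form; this text tells all that it offers.
- The arm moves only by the tool apply_moves, never from a script. Its argument "targets" is a list of rows, each an object of numbers: "dx", "dy", "dz": the shift along the world's x, y, z in m; "ax", "ay", "az": the turn, a rotation vector about the world's x, y, z in rad; "grip": the closure, from 0 (fully open) to 1 (shut). A call has 1 to 20 rows; each row is the pose to reach, as a shift and turn from the pose commanded when the call began; what a row does not reach only later rows make up. A row lasts 1/10 s, in which the tool goes at most 50 mm and 8.59 degrees, less where a joint would pass 70% of its speed; a pose out of reach is approached as far as the arm can. A call with a gripper value outside its range is refused whole. The fingers move at their own pace and stop on an object; the grip force is fixed at half the most. Time passes only in rows, so rows that repeat a pose let the fingers close. It gives the time, the measured TCP pose, the force, the opening and the grip force at its end, in the units of the state.
- observe(): the state, without advancing time (a new reading comes with each control period).
- read_camera(name): name is "scene" or "side" or "wrist"; returns a dict with "pixels" (400x640x3 uint8, red, green, blue), "z_map" (400x640 float32, m along the optical axis (not along the pixel's ray), 0 where there is no reading), "vfov" (degrees; the focal length in pixels is half the picture's height over the tangent of half this angle, whatever the lens; pixels are square), "cx", "cy" (the principal point, pixels), "rvec" (rotation vector, rad) and "tvec" (3), from world to camera coordinates, as OpenCV has them; the wrist camera has in their place "T_tool_cam" (4x4, takes a point from camera to tool coordinates, whose origin is the TCP and whose axes are the flange's). Camera axes: x right, y down, z forward; pixel columns grow to the right and rows downward; lengths in m; the calibration is good to about 2 mm. The wrist camera is an equidistant fisheye: a pixel r from the principal point sees the ray r / f radians off the axis. A picture is of the moment at which its call begins: read the wrist's pose just before it.
- hand_in(): hands the job in; it is judged then, once.
The state is a dict: "time": time; "joint_pos": joint angles; "joint_vel": joint speeds; "joint_efforts": joint torques, N m; "tcp_pos": TCP position; "tool_rot": TCP orientation; "force": force on the tool from outside, world axes, zero at the start; "moment": the same for the moment, N m; "grip_width": opening from 0.0 (shut) to 1.0 (fully open); "grip_force": force on a finger pad.
Only numpy, scipy, OpenCV 4.12 (cv2) and the standard library are available. Lean on these libraries where they do the work, as an engineer would, in place of code of your own. Each camera call takes 0.05 s, during which the arm holds its last target. There are 200 camera calls.

## Task

The white tablet stand on the repair bench has been knocked onto its back. Using only pushes with the fingertips or the outside of the fingers, tip it upright onto its base and slide it until its whole base stands on the round grey mark with the yellow rim; it may face any way. Never lift it off the bench, and leave the blue dispenser, the jar and the screwdriver where they are.

Things in the scene. Friction and masses are not known exactly. Their poses are not given: they have to be found in the camera images.
- stand: White L-shaped tablet stand, 0.34-0.59 kg, loose. Upright: base 90 (x) x 80 (y) x 20 (z) mm; back plate 8 mm thick, 80 wide, on the base's back (+x) edge, its top 70 mm up; lip 6 mm thick, 10 high, on top of the front (-x) edge. Origin: centre of the base's underside, z up when it stands. Starts on its back: +x down, back plate flat on the bench, base like a 90 mm high wall, origin 45 mm up.
- mark: Flat round mark on the bench mat, 170 mm in diameter, grey with a 7 mm yellow rim; print only, nothing to bump into. Origin at its centre, on the bench. Fixed.
- dispenser: Blue round dispenser bottle with a steel cap, 56 mm in diameter, 79 mm high, standing, loose. Origin at the centre of its underside.
- jar: Amber jar with a black lid and a paper label, 54 mm in diameter, 55 mm high, standing, loose. Origin at the centre of its underside.
- driver: Screwdriver with an orange handle, 160 mm long, lying loose on the bench. Its x axis runs from the handle to the tip; origin near its middle, on the bench.
- stand_front_left (a point): Lower corner of the stand's base at x = -45, y = 40, z = 0 mm in the stand's frame.
- stand_front_right (a point): Lower corner of the stand's base at x = -45, y = -40, z = 0 mm in the stand's frame.
- stand_back_left (a point): Lower corner of the stand's base at x = 45, y = 40, z = 0 mm in the stand's frame. The lower back edge through this corner is where the stand pivots as it is tipped up: pushed near the top of the lying stand's wall-like base, on the inner (lip) side, towards the stand's -z, it passes its balance after about 16 degrees and falls onto its base; its centre ends about 45 mm further that way.
- stand_back_right (a point): Lower corner of the stand's base at x = 45, y = -40, z = 0 mm in the stand's frame. The stand's centre of mass lies 2 mm from the origin towards +x and 12 mm above the underside; pushed low, in line with it, the upright stand slides without tipping (friction about 0.6 of its weight).
- stand_top_left (a point): Upper back corner of the stand's back plate at x = 45, y = 40, z = 70 mm in the stand's frame.
- stand_top_right (a point): Upper back corner of the stand's back plate at x = 45, y = -40, z = 70 mm in the stand's frame.
Mind the look-alikes: they are no part of the job. Of the things that look like the stand, the middle-sized one is meant.

How it is judged:
By the outcome, as a careful person would: the job done as asked, in the order asked, and still so for the second after the job is handed in, with the robot touching nothing.
It also fails if it takes over 72 s, if anything falls off the work surface, if the arm or the gripper's body presses on something with over 40 N, if the wrist force passes 120 N, or if a joint passes its speed limit or range.

## Working session

There is one attempt and no reset: what is moved stays moved. The work goes in short steps, Python scripts to look and compute and a tool call to move; the robot and the scene stay as the last step left them, time stands still between calls to the robot, and variables do not carry over. Pictures are saved under pics/ and viewed, at most 10 in all, crops included, and the job is handed in when it is done.

Besides the shell and the picture viewer there is one more tool, called after ">>>" as name(argument=value, ...), one argument or row to a line, values as JSON. apply_moves: Moves the arm, as the interface text tells. Its arguments: {"type":"object","properties":{"targets":{"type":"array"}},"required":["targets"]}

```bash
mkdir -p pics
cat > h.py <<'E'
from bench import *
import numpy as np, cv2
def cam(n):
    c=read_camera(n); c['f']=200/np.tan(np.radians(c['vfov']/2)); 
    if 'rvec' in c: c['R']=cv2.Rodrigues(np.array(c['rvec'],float))[0]; c['t']=np.array(c['tvec'],float).ravel()
    return c
def cloud(c):
    v,u=np.mgrid[:400,:640]; z=c['z_map']
    P=np.stack([(u-c['cx'])/c['f']*z,(v-c['cy'])/c['f']*z,z],-1)
    W=(P-c['t'])@c['R']; W[z==0]=np.nan
    return W
def save(n,img): cv2.imwrite('pics/'+n,img[...,::-1])
E
python3 - <<'E'
from h import *
for n in('scene','side'):
    c=cam(n); save(n+'0.png',c['pixels']); np.savez(n+'0.npz',W=cloud(c),p=c['pixels']); print(n,c['vfov'],-c['R'].T@c['t'])
print(observe())
E
```

```text
scene 49.13381404601542 [ 1.33824085 -0.37117557  0.82731981]
side 48.30167499973164 [0.25514185 0.454411   0.79820726]
{'time': 0.1, 'joint_pos': array([ 6.73057379e+01,  1.66886424e+01, -8.82623324e+00,  6.45565332e+01,
       -4.11287183e-04,  8.20182779e+01]), 'joint_vel': array([ 0.03575858, -0.15615204,  0.01023407, -0.05964382, -0.14386816,
       -0.09391129]), 'joint_efforts': array([ 1.81186057e-03, -5.37976813e+01,  3.31919861e+01,  9.29247297e-03,
       -2.42786955e-04,  8.54531123e-06]), 'tcp_pos': array([0.13317832, 0.5074079 , 0.23076641]), 'tool_rot': array([-1.79929226e+02, -9.50832919e-03,  1.65287454e+02]), 'force': array([-0.77123332, -0.36061018,  0.15710523]), 'moment': array([-0.03596743,  0.06502426,  0.01442145]), 'grip_force': 0.0, 'grip_width': 1.0002869439475208}
```

View pics/scene0.png

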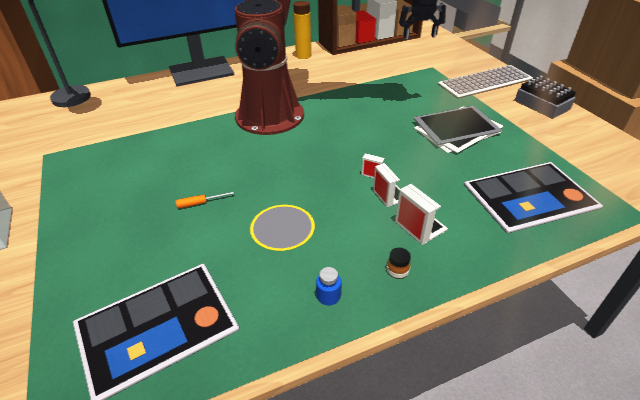

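View pics/side0.png

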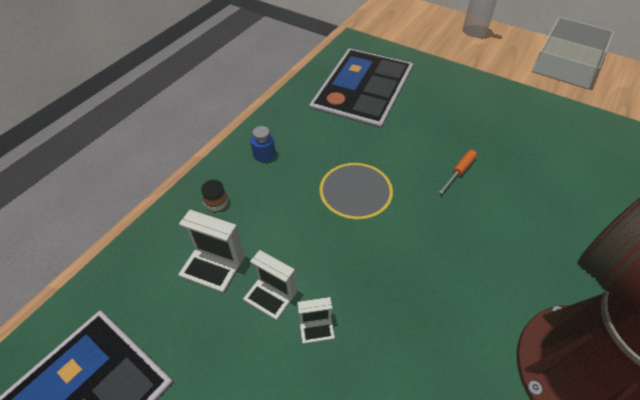

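The candidates in the scene view are the small stand at (372,167), the middle one at (385,185) and the large one at (417,213). In the side view they are at (316,320), (270,283) and (211,250). The middle one is meant. The mark is at scene (282,228) and side (356,190).

Run:
```python
from h import *
d={n:np.load(n+'0.npz') for n in('scene','side')}
def st(name,n,box,m):
    x0,x1,y0,y1=box; W=d[n]['W'][y0:y1,x0:x1].reshape(-1,3); mm=m[y0:y1,x0:x1].ravel()
    W=W[mm&~np.isnan(W[:,0])]; return W
for n in d:
    p=d[n]['p'].astype(int); W=d[n]['W']; h=cv2.cvtColor(d[n]['p'],cv2.COLOR_RGB2HSV)
    yel=(h[...,0]>20)&(h[...,0]<35)&(h[...,1]>120)&(abs(W[...,2])<.01)
    b=(240,330,195,260) if n=='scene' else (310,400,155,225)
    q=st('m',n,b,yel); A=np.c_[2*q[:,:2],np.ones(len(q))]; s=np.linalg.lstsq(A,(q[:,:2]**2).sum(1),rcond=None)[0]
    print(n,'mark',s[:2],np.sqrt(s[2]+s[0]**2+s[1]**2),q[:,2].mean())
    hi=(W[...,2]>.012)
    boxes={'scene':dict(disp=(310,348,262,310),jar=(382,416,245,282),small=(355,383,150,182),mid=(373,401,160,208),big=(390,450,180,245)),
      'side':dict(disp=(245,280,120,165),jar=(198,232,175,213),small=(296,336,295,345),mid=(240,298,250,320),big=(175,246,208,292))}[n]
    for k,b in boxes.items():
        q=st(k,n,b,hi); print(n,k,len(q),q.min(0).round(3),q.max(0).round(3))
        if k in('small','mid','big'):
            t=q[q[:,2]>np.percentile(q[:,2],97)-.006]; r=cv2.minAreaRect((t[:,:2]*1000).astype(np.float32)); print('  top',np.round(r[0]),np.round(r[1]),round(r[2],1),'box',cv2.boxPoints(r).round().tolist())
    q=st('driver',n,(172,238,188,212) if n=='scene' else (435,480,148,197),(h[...,0]<15)&(h[...,1]>180)); print('driver',np.nanmin(q,0),np.nanmax(q,0))
p=np.load('scene0.npz')['p'][140:260,340:460];q=np.load('side0.npz')['p'][230:350,220:340]
save('crop0.png',cv2.resize(np.hstack([p,q]),None,fx=3.3,fy=3.3,interpolation=cv2.INTER_CUBIC))
```

```text
scene mark [ 0.54756984 -0.14638104] 0.0814434850118118 0.0017226777697064014
scene disp 753 [ 0.775 -0.153  0.012] [ 0.827 -0.098  0.083]
scene jar 554 [0.773 0.028 0.012] [0.827 0.08  0.061]
scene small 448 [0.433 0.139 0.012] [0.562 0.193 0.094]
  top [534. 146.] [17. 44.] 60.7 box [[511.0, 149.0], [549.0, 128.0], [557.0, 142.0], [519.0, 164.0]]
scene mid 815 [0.464 0.132 0.012] [0.666 0.193 0.117]
  top [589. 154.] [ 36. 148.] 86.7 box [[514.0, 140.0], [662.0, 132.0], [664.0, 167.0], [516.0, 176.0]]
scene big 1819 [0.554 0.132 0.012] [0.757 0.237 0.121]
  top [702. 161.] [103.  43.] 10.6 box [[648.0, 173.0], [655.0, 131.0], [757.0, 150.0], [749.0, 192.0]]
driver [ 3.42056191e-01 -3.89900031e-01  3.43506573e-04] [ 0.38081107 -0.31068726  0.02410932]
side mark [ 0.54644962 -0.14792426] 0.08148779659273332 0.00100306871374564
side disp 645 [ 0.768 -0.155  0.012] [ 0.825 -0.097  0.082]
side jar 615 [0.731 0.032 0.012] [0.821 0.148 0.116]
side small 686 [0.427 0.145 0.012] [0.483 0.197 0.071]
  top [455. 171.] [59. 24.] 41.7 box [[425.0, 160.0], [441.0, 142.0], [485.0, 182.0], [469.0, 199.0]]
side mid 1208 [0.48  0.133 0.012] [0.653 0.209 0.093]
  top [556. 156.] [81. 31.] 0.6 box [[516.0, 171.0], [516.0, 140.0], [597.0, 141.0], [597.0, 172.0]]
side big 2336 [0.638 0.073 0.012] [0.79  0.233 0.12 ]
  top [700. 160.] [104.  40.] 11.4 box [[645.0, 170.0], [653.0, 130.0], [755.0, 151.0], [747.0, 190.0]]
driver [ 0.34724882 -0.38582317  0.01514668] [ 0.37135864 -0.30965926  0.02754332]
```

View pics/crop0.png

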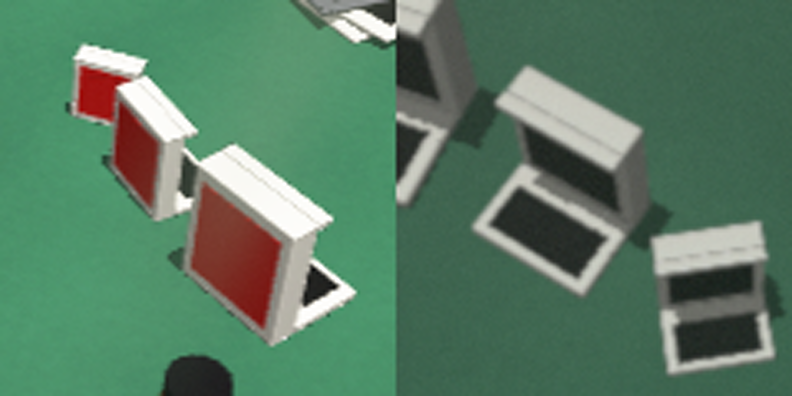

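The crop confirms the choice. The middle stand's top is 81 x 31 mm at z 0.09, centred at (0.556, 0.156). Its red underside faces -y and its pivot edge is at y≈0.141. I'll push the lip towards -y with half-open fingers lined up along x.

>>> apply_moves(
  targets=[
    {"dx":0.423,"dy":-0.293,"dz":0,"az":-1.314,"grip":0.5},
    {"dx":0.423,"dy":-0.293,"dz":0,"az":-1.314,"grip":0.5},
    {"dx":0.423,"dy":-0.293,"dz":0,"az":-1.314,"grip":0.5},
    {"dx":0.423,"dy":-0.293,"dz":0,"az":-1.314,"grip":0.5},
    {"dx":0.423,"dy":-0.293,"dz":0,"az":-1.314,"grip":0.5},
    {"dx":0.423,"dy":-0.293,"dz":0,"az":-1.314,"grip":0.5},
    {"dx":0.423,"dy":-0.293,"dz":0,"az":-1.314,"grip":0.5},
    {"dx":0.423,"dy":-0.293,"dz":0,"az":-1.314,"grip":0.5},
    {"dx":0.423,"dy":-0.293,"dz":0,"az":-1.314,"grip":0.5},
    {"dx":0.423,"dy":-0.293,"dz":0,"az":-1.314,"grip":0.5},
    {"dx":0.423,"dy":-0.293,"dz":0,"az":-1.314,"grip":0.5},
    {"dx":0.423,"dy":-0.293,"dz":0,"az":-1.314,"grip":0.5},
    {"dx":0.423,"dy":-0.293,"dz":0,"az":-1.314,"grip":0.5},
    {"dx":0.423,"dy":-0.293,"dz":0,"az":-1.314,"grip":0.5},
    {"dx":0.423,"dy":-0.293,"dz":0,"az":-1.314,"grip":0.5},
    {"dx":0.423,"dy":-0.293,"dz":0,"az":-1.314,"grip":0.5},
    {"dx":0.423,"dy":-0.293,"dz":-0.08,"az":-1.314,"grip":0.5},
    {"dx":0.423,"dy":-0.293,"dz":-0.08,"az":-1.314,"grip":0.5},
    {"dx":0.423,"dy":-0.293,"dz":-0.08,"az":-1.314,"grip":0.5},
  ],
)

```text
validation failed for argument at $.ta...
```

>>> apply_moves(
  targets=[
    {"dx":0.423,"dy":-0.293,"dz":0.0,"ax":0.0,"ay":0.0,"az":-1.314,"grip":0.5},
  ],
)

```text
time: 0.2
tcp_pos: [0.1718, 0.481, 0.2308]
tool_rot: [180.0, -0.1, 157.0]
force: [2.2, 0.6, 0.1]
grip_width: 0.856
grip_force: 0.0
```

>>> apply_moves(
  targets=[
    {"dx":0.382,"dy":-0.265,"dz":0.0,"ax":0.0,"ay":0.0,"az":-1.164,"grip":0.5},
    {"dx":0.382,"dy":-0.265,"dz":0.0,"ax":0.0,"ay":0.0,"az":-1.164,"grip":0.5},
    {"dx":0.382,"dy":-0.265,"dz":0.0,"ax":0.0,"ay":0.0,"az":-1.164,"grip":0.5},
    {"dx":0.382,"dy":-0.265,"dz":0.0,"ax":0.0,"ay":0.0,"az":-1.164,"grip":0.5},
    {"dx":0.382,"dy":-0.265,"dz":0.0,"ax":0.0,"ay":0.0,"az":-1.164,"grip":0.5},
    {"dx":0.382,"dy":-0.265,"dz":0.0,"ax":0.0,"ay":0.0,"az":-1.164,"grip":0.5},
    {"dx":0.382,"dy":-0.265,"dz":0.0,"ax":0.0,"ay":0.0,"az":-1.164,"grip":0.5},
    {"dx":0.382,"dy":-0.265,"dz":0.0,"ax":0.0,"ay":0.0,"az":-1.164,"grip":0.5},
    {"dx":0.382,"dy":-0.265,"dz":0.0,"ax":0.0,"ay":0.0,"az":-1.164,"grip":0.5},
    {"dx":0.382,"dy":-0.265,"dz":0.0,"ax":0.0,"ay":0.0,"az":-1.164,"grip":0.5},
    {"dx":0.382,"dy":-0.265,"dz":0.0,"ax":0.0,"ay":0.0,"az":-1.164,"grip":0.5},
    {"dx":0.382,"dy":-0.265,"dz":0.0,"ax":0.0,"ay":0.0,"az":-1.164,"grip":0.5},
    {"dx":0.382,"dy":-0.265,"dz":-0.08,"ax":0.0,"ay":0.0,"az":-1.164,"grip":0.5},
    {"dx":0.382,"dy":-0.265,"dz":-0.08,"ax":0.0,"ay":0.0,"az":-1.164,"grip":0.5},
    {"dx":0.382,"dy":-0.265,"dz":-0.08,"ax":0.0,"ay":0.0,"az":-1.164,"grip":0.5},
  ],
)

```text
time: 1.7
tcp_pos: [0.5521, 0.2149, 0.1477]
tool_rot: [-179.6, 0.1, 90.1]
force: [-0.2, 0.3, -0.0]
grip_width: 0.499
grip_force: 0.0
```

>>> apply_moves(
  targets=[
    {"dx":0.002,"dy":0.0,"dz":-0.04,"ax":0.0,"ay":0.0,"az":0.0,"grip":0.5},
    {"dx":0.002,"dy":0.0,"dz":-0.075,"ax":0.0,"ay":0.0,"az":0.0,"grip":0.5},
    {"dx":0.002,"dy":0.0,"dz":-0.075,"ax":0.0,"ay":0.0,"az":0.0,"grip":0.5},
    {"dx":0.002,"dy":-0.02,"dz":-0.075,"ax":0.0,"ay":0.0,"az":0.0,"grip":0.5},
    {"dx":0.002,"dy":-0.02,"dz":-0.075,"ax":0.0,"ay":0.0,"az":0.0,"grip":0.5},
  ],
)

```text
time: 2.2
tcp_pos: [0.5593, 0.1939, 0.0791]
tool_rot: [179.9, 0.0, 90.0]
force: [0.4, -0.3, -0.2]
grip_width: 0.5
grip_force: 0.0
```

Run:
```python
from h import *
o=observe();print(o['tcp_pos'],o['force'])
p=cam('scene')['pixels'][90:250,300:460];q=cam('side')['pixels'][210:370,200:360]
save('b1.png',cv2.resize(np.hstack([p,q]),None,fx=2.5,fy=2.5,interpolation=cv2.INTER_CUBIC))
```

```text
[0.55931454 0.19391364 0.0791266 ] [ 0.40454272 -0.27642289 -0.16180071]
```

View pics/b1.png

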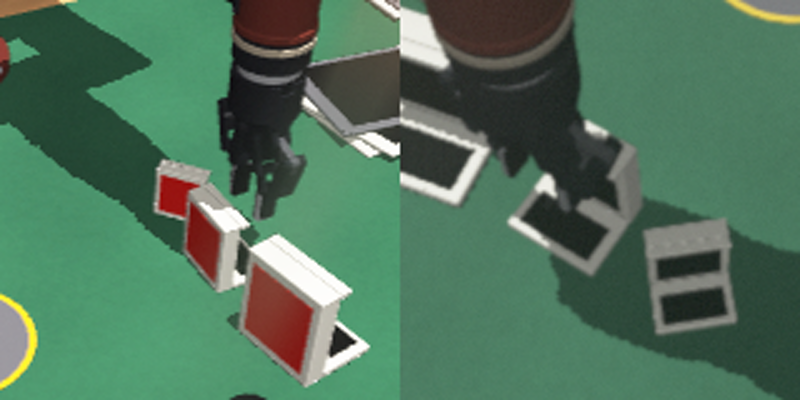

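The half-open fingers hang behind the middle stand's lip (side crop 575,190) and clear both neighbours. I'll lower by 5 mm and push slowly.

>>> apply_moves(
  targets=[
    {"dx":-0.003,"dy":0.0,"dz":-0.005,"ax":0.0,"ay":0.0,"az":0.0,"grip":0.5},
    {"dx":-0.003,"dy":-0.005,"dz":-0.005,"ax":0.0,"ay":0.0,"az":0.0,"grip":0.5},
    {"dx":-0.003,"dy":-0.01,"dz":-0.005,"ax":0.0,"ay":0.0,"az":0.0,"grip":0.5},
    {"dx":-0.003,"dy":-0.014,"dz":-0.005,"ax":0.0,"ay":0.0,"az":0.0,"grip":0.5},
    {"dx":-0.003,"dy":-0.018,"dz":-0.005,"ax":0.0,"ay":0.0,"az":0.0,"grip":0.5},
    {"dx":-0.003,"dy":-0.022,"dz":-0.005,"ax":0.0,"ay":0.0,"az":0.0,"grip":0.5},
    {"dx":-0.003,"dy":-0.026,"dz":-0.005,"ax":0.0,"ay":0.0,"az":0.0,"grip":0.5},
  ],
)

```text
time: 3.0
tcp_pos: [0.5555, 0.1679, 0.0713]
tool_rot: [180.0, -0.0, 90.0]
force: [-0.2, 1.1, 1.1]
grip_width: 0.503
grip_force: 0.2
```

Run:
```python
from h import *
o=observe();print(o['tcp_pos'],o['force'])
p=cam('scene')['pixels'][90:250,300:460];q=cam('side')['pixels'][210:370,200:360]
save('b2.png',cv2.resize(np.hstack([p,q]),None,fx=2.5,fy=2.5,interpolation=cv2.INTER_CUBIC))
```

```text
[0.55550323 0.1678929  0.0713298 ] [-0.18355078  1.08576229  1.13999609]
```

View pics/b2.png

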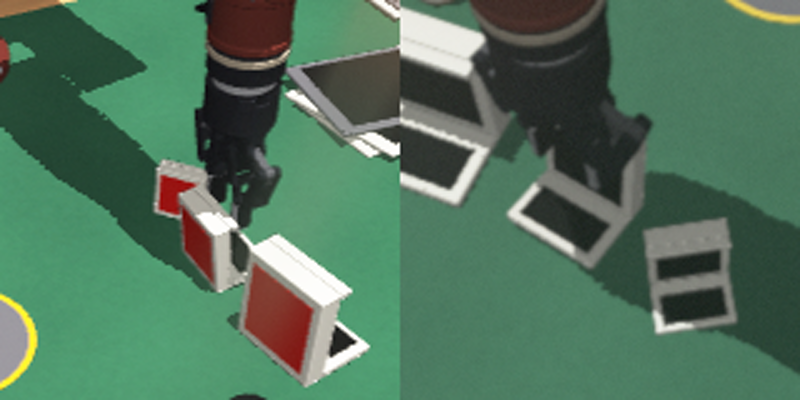

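The stand has begun to tip: its wall leans to -y and the force is small. I'll carry on past the balance point, a few mm higher.

>>> apply_moves(
  targets=[
    {"dx":0.0,"dy":-0.004,"dz":0.002,"ax":0.0,"ay":0.0,"az":0.0,"grip":0.5},
    {"dx":0.0,"dy":-0.008,"dz":0.004,"ax":0.0,"ay":0.0,"az":0.0,"grip":0.5},
    {"dx":0.0,"dy":-0.012,"dz":0.004,"ax":0.0,"ay":0.0,"az":0.0,"grip":0.5},
    {"dx":0.0,"dy":-0.016,"dz":0.004,"ax":0.0,"ay":0.0,"az":0.0,"grip":0.5},
    {"dx":0.0,"dy":-0.02,"dz":0.004,"ax":0.0,"ay":0.0,"az":0.0,"grip":0.5},
    {"dx":0.0,"dy":-0.024,"dz":0.004,"ax":0.0,"ay":0.0,"az":0.0,"grip":0.5},
    {"dx":0.0,"dy":-0.027,"dz":0.006,"ax":0.0,"ay":0.0,"az":0.0,"grip":0.5},
    {"dx":0.0,"dy":-0.027,"dz":0.008,"ax":0.0,"ay":0.0,"az":0.0,"grip":0.5},
    {"dx":0.0,"dy":-0.027,"dz":0.01,"ax":0.0,"ay":0.0,"az":0.0,"grip":0.5},
  ],
)

```text
time: 4.0
tcp_pos: [0.5555, 0.1413, 0.0816]
tool_rot: [180.0, -0.0, 90.0]
force: [0.3, -0.7, 0.0]
grip_width: 0.5
grip_force: 0.0
```

Run:
```python
from h import *
o=observe();print(o['tcp_pos'],o['force'])
p=cam('scene')['pixels'][90:250,300:460];q=cam('side')['pixels'][210:370,200:360]
save('b3.png',cv2.resize(np.hstack([p,q]),None,fx=2.5,fy=2.5,interpolation=cv2.INTER_CUBIC))
```

```text
[0.55553614 0.1412883  0.08157713] [ 0.33930673 -0.6603196   0.02361108]
```

View pics/b3.png

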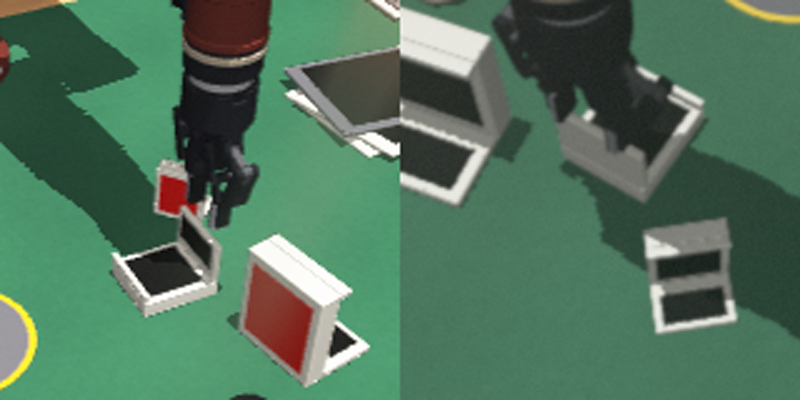

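The stand is upright (scene crop 165,265). I'll back off behind the plate and measure.

>>> apply_moves(
  targets=[
    {"dx":0.0,"dy":0.0,"dz":0.015,"ax":0.0,"ay":0.0,"az":0.0,"grip":0.5},
    {"dx":0.0,"dy":0.04,"dz":0.015,"ax":0.0,"ay":0.0,"az":0.0,"grip":0.5},
    {"dx":0.0,"dy":0.045,"dz":0.015,"ax":0.0,"ay":0.0,"az":0.0,"grip":0.5},
    {"dx":0.0,"dy":0.045,"dz":-0.03,"ax":0.0,"ay":0.0,"az":0.0,"grip":0.5},
    {"dx":0.0,"dy":0.045,"dz":-0.07,"ax":0.0,"ay":0.0,"az":0.0,"grip":0.5},
    {"dx":0.0,"dy":0.045,"dz":-0.07,"ax":0.0,"ay":0.0,"az":0.0,"grip":0.5},
    {"dx":0.0,"dy":0.045,"dz":-0.07,"ax":0.0,"ay":0.0,"az":0.0,"grip":0.5},
  ],
)

```text
time: 4.8
tcp_pos: [0.555, 0.1862, 0.0115]
tool_rot: [-179.9, 0.0, 90.0]
force: [0.8, 0.7, -0.0]
grip_width: 0.498
grip_force: 0.0
```

```bash
cat >> h.py <<'E'
def stand(n,x0,x1,y0,y1):
    c=cam(n);W=cloud(c);h=cv2.cvtColor(c['pixels'],cv2.COLOR_RGB2HSV)
    m=(W[...,0]>x0)&(W[...,0]<x1)&(W[...,1]>y0)&(W[...,1]<y1)&(W[...,2]>.014)&(W[...,2]<.034)
    r=cv2.minAreaRect((W[m][:,:2]*1000).astype(np.float32)); print(n,m.sum(),np.round(r[0]),np.round(r[1]),round(r[2],1),cv2.boxPoints(r).round().tolist())
    return c
E
python3 - <<'E'
from h import *
o=observe();print(o['tcp_pos'],o['force'])
for n in('scene','side'): stand(n,.5,.615,.03,.15)
E
```

```text
[0.55499368 0.18620713 0.01151149] [ 0.82498651  0.66506099 -0.0267516 ]
scene 716 [558.  95.] [84. 91.] 0.7 [[515.0, 140.0], [516.0, 49.0], [600.0, 50.0], [599.0, 141.0]]
side 1182 [557.  95.] [80. 91.] 1.0 [[516.0, 140.0], [517.0, 49.0], [598.0, 50.0], [596.0, 141.0]]
```

The stand's centre is (0.557, 0.095), its rectangle measures 80 x 91 mm, and it is square to the axes. Now the slide.

>>> apply_moves(
  targets=[
    {"dx":0.001,"dy":-0.012,"dz":-0.003,"ax":0.0,"ay":0.0,"az":0.0,"grip":0.5},
    {"dx":0.002,"dy":-0.024,"dz":-0.003,"ax":0.0,"ay":0.0,"az":0.0,"grip":0.5},
    {"dx":0.002,"dy":-0.03,"dz":-0.003,"ax":0.0,"ay":0.0,"az":0.0,"grip":0.5},
    {"dx":0.002,"dy":-0.034,"dz":-0.003,"ax":0.0,"ay":0.0,"az":0.0,"grip":0.5},
    {"dx":0.002,"dy":-0.038,"dz":-0.003,"ax":0.0,"ay":0.0,"az":0.0,"grip":0.5},
    {"dx":0.002,"dy":-0.043,"dz":-0.003,"ax":0.0,"ay":0.0,"az":0.0,"grip":0.5},
    {"dx":0.002,"dy":-0.05,"dz":-0.003,"ax":0.0,"ay":0.0,"az":0.0,"grip":0.5},
    {"dx":0.001,"dy":-0.06,"dz":-0.003,"ax":0.0,"ay":0.0,"az":0.0,"grip":0.5},
    {"dx":0.001,"dy":-0.07,"dz":-0.003,"ax":0.0,"ay":0.0,"az":0.0,"grip":0.5},
    {"dx":0.0,"dy":-0.08,"dz":-0.003,"ax":0.0,"ay":0.0,"az":0.0,"grip":0.5},
    {"dx":0.0,"dy":-0.09,"dz":-0.003,"ax":0.0,"ay":0.0,"az":0.0,"grip":0.5},
    {"dx":-0.001,"dy":-0.1,"dz":-0.003,"ax":0.0,"ay":0.0,"az":0.0,"grip":0.5},
    {"dx":-0.001,"dy":-0.11,"dz":-0.003,"ax":0.0,"ay":0.0,"az":0.0,"grip":0.5},
    {"dx":-0.002,"dy":-0.12,"dz":-0.003,"ax":0.0,"ay":0.0,"az":0.0,"grip":0.5},
    {"dx":-0.002,"dy":-0.13,"dz":-0.003,"ax":0.0,"ay":0.0,"az":0.0,"grip":0.5},
    {"dx":-0.003,"dy":-0.14,"dz":-0.003,"ax":0.0,"ay":0.0,"az":0.0,"grip":0.5},
    {"dx":-0.003,"dy":-0.15,"dz":-0.003,"ax":0.0,"ay":0.0,"az":0.0,"grip":0.5},
    {"dx":-0.003,"dy":-0.157,"dz":-0.003,"ax":0.0,"ay":0.0,"az":0.0,"grip":0.5},
    {"dx":-0.003,"dy":-0.16,"dz":-0.003,"ax":0.0,"ay":0.0,"az":0.0,"grip":0.5},
  ],
)

```text
time: 6.8
tcp_pos: [0.5522, 0.0255, 0.0083]
tool_rot: [-180.0, 0.0, 90.0]
force: [-1.3, 5.6, 1.8]
grip_width: 0.501
grip_force: 0.0
```

Run:
```python
from h import *
o=observe();print(o['tcp_pos'],o['force'])
for n in('scene','side'): stand(n,.49,.62,-.13,.025)
```

```text
[0.55222931 0.0254913  0.0082609 ] [-1.34274255  5.60204489  1.82394774]
scene 757 [553. -27.] [ 84. 101.] 1.4 [[509.0, 23.0], [512.0, -78.0], [596.0, -76.0], [594.0, 25.0]]
side 476 [543. -26.] [ 65. 102.] 0.0 [[511.0, 25.0], [511.0, -78.0], [576.0, -78.0], [576.0, 25.0]]
```

It slides straight, with the front edge at y≈-0.077 and the centre at about (0.553, -0.032). There are 115 mm left to go.

>>> apply_moves(
  targets=[
    {"dx":0.0,"dy":-0.005,"dz":0.0,"ax":0.0,"ay":0.0,"az":0.0,"grip":0.5},
    {"dx":-0.001,"dy":-0.012,"dz":0.0,"ax":0.0,"ay":0.0,"az":0.0,"grip":0.5},
    {"dx":-0.001,"dy":-0.022,"dz":0.0,"ax":0.0,"ay":0.0,"az":0.0,"grip":0.5},
    {"dx":-0.002,"dy":-0.032,"dz":0.0,"ax":0.0,"ay":0.0,"az":0.0,"grip":0.5},
    {"dx":-0.002,"dy":-0.042,"dz":0.0,"ax":0.0,"ay":0.0,"az":0.0,"grip":0.5},
    {"dx":-0.003,"dy":-0.052,"dz":0.0,"ax":0.0,"ay":0.0,"az":0.0,"grip":0.5},
    {"dx":-0.003,"dy":-0.062,"dz":0.0,"ax":0.0,"ay":0.0,"az":0.0,"grip":0.5},
    {"dx":-0.004,"dy":-0.072,"dz":0.0,"ax":0.0,"ay":0.0,"az":0.0,"grip":0.5},
    {"dx":-0.004,"dy":-0.082,"dz":0.0,"ax":0.0,"ay":0.0,"az":0.0,"grip":0.5},
    {"dx":-0.005,"dy":-0.092,"dz":0.0,"ax":0.0,"ay":0.0,"az":0.0,"grip":0.5},
    {"dx":-0.005,"dy":-0.1,"dz":0.0,"ax":0.0,"ay":0.0,"az":0.0,"grip":0.5},
    {"dx":-0.006,"dy":-0.107,"dz":0.0,"ax":0.0,"ay":0.0,"az":0.0,"grip":0.5},
    {"dx":-0.006,"dy":-0.112,"dz":0.0,"ax":0.0,"ay":0.0,"az":0.0,"grip":0.5},
    {"dx":-0.006,"dy":-0.115,"dz":0.0,"ax":0.0,"ay":0.0,"az":0.0,"grip":0.5},
    {"dx":-0.006,"dy":-0.115,"dz":0.0,"ax":0.0,"ay":0.0,"az":0.0,"grip":0.5},
    {"dx":-0.006,"dy":-0.105,"dz":0.0,"ax":0.0,"ay":0.0,"az":0.0,"grip":0.5},
    {"dx":-0.006,"dy":-0.06,"dz":0.0,"ax":0.0,"ay":0.0,"az":0.0,"grip":0.5},
    {"dx":-0.006,"dy":-0.02,"dz":0.03,"ax":0.0,"ay":0.0,"az":0.0,"grip":0.5},
    {"dx":-0.006,"dy":0.0,"dz":0.07,"ax":0.0,"ay":0.0,"az":0.0,"grip":0.5},
    {"dx":-0.006,"dy":0.0,"dz":0.1,"ax":0.0,"ay":0.0,"az":0.0,"grip":0.5},
  ],
)

```text
time: 8.9
tcp_pos: [0.5463, 0.0297, 0.1102]
tool_rot: [180.0, -0.0, 90.2]
force: [0.3, -0.3, 0.1]
grip_width: 0.496
grip_force: 0.0
```

Run:
```python
from h import *
o=observe();print(o['tcp_pos'],o['force'])
for n in('scene','side'): c=stand(n,.47,.63,-.23,-.07); save(n+'9.png',c['pixels'])
a=cv2.imread('pics/scene9.png');b=cv2.imread('pics/side9.png')
cv2.imwrite('pics/e.png',np.hstack([a[140:340,170:470],b[80:280,230:530]]))
```

```text
[0.54625137 0.02972421 0.11017525] [ 0.31714206 -0.33230323  0.13930844]
scene 778 [ 548. -145.] [91. 83.] 89.4 [[506.0, -190.0], [589.0, -191.0], [590.0, -100.0], [507.0, -99.0]]
side 773 [ 545. -147.] [95. 81.] 89.8 [[505.0, -195.0], [586.0, -195.0], [586.0, -100.0], [505.0, -100.0]]
```

View pics/e.png

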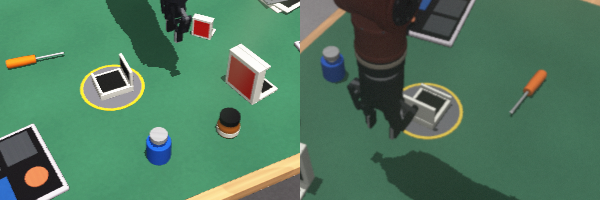

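The stand is upright and centred on the mark, within about 2 mm. The robot is clear and the other things have not moved.

```bash
python3 -c "
from bench import *
print(hand_in())"
```

```text
the job is handed in; nothing more can be done
None
```

The middle-sized stand was tipped upright and slid onto the round mark, its whole base on it within about 2 mm of centre; the dispenser, jar and screwdriver were left alone, and the job was handed in at about 9 s.

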